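# Open the filter valve by one turn of its hand wheel

### The job

On the black filter valve, push the blue hand wheel round by its upright red handle through exactly one full turn, anticlockwise seen from above, so that the handle comes back to the yellow mark where it started; do not turn it back past the mark the wrong way or run on past the mark. Push only the handle, not the rim or spokes, with the outside of the fingers, never pinching it between them, and then move clear. Leave the loose fittings, can, bottle and screwdriver where they stand.

Things in the scene. Friction and masses are not known exactly. Their poses are not given: they have to be found in the camera images.
- valve: black plastic angle valve bolted to the bench on a grey square plate 170 x 170 x 12 mm; it does not move. Origin on the bench under the wheel's axis, z up. Its outlet stub (52 mm pipe, up to 72 mm across at the collar, axis 74 mm above the bench, white end cap) points along its +x and ends 142 mm from the axis. The valve's position and yaw differ each time
- wheel (a joint): angle of the hand wheel on its upright axis, rad: 0 at the start, with the handle at the yellow mark (on the valve's -x side); grows anticlockwise seen from above; one full turn is 6.283. Turns freely past a full turn either way (range -0.8 to 12.6, no detent); about 4 N at the handle turns it, and it stays where it is left
- wheel_hub (a point): centre of the blue hand wheel, on its vertical axis in the plane of the rim, 165 mm above the bench. The wheel lies level: rim a round bar 16 mm thick on a circle of radius 70 mm (156 mm outside diameter), top of the rim 173 mm above the bench; four spokes; hub 40 mm across, top 177 mm above the bench
- wheel_handle (a point): point on the axis of the red handle, 40 mm above the plane of the rim (205 mm above the bench). The handle is an upright round grip 26 mm in diameter standing on the rim, its axis 70 mm from the wheel's axis; its top is 228 mm above the bench. It turns with the wheel
- start_mark (a point): top of the yellow tab (12 x 16 mm, 172 mm above the bench) fixed to the valve 105 mm from the wheel's axis, just outside the rim: the handle stands right beside it, on the same radius, at the start and after each full turn
- coupling: loose black pipe coupling, a tube 50 mm in diameter and 55 mm high standing on end near the valve; origin at the centre of its underside. Leave it alone
- union_nut: loose white union nut 60 mm in diameter, 34 mm high, near the valve; origin at the centre of its underside. Leave it alone
- cement_can: closed can 68 mm in diameter, 100 mm high, green band; origin at the centre of its underside. Leave it alone
- test_bottle: small bottle 36 mm in diameter, 75 mm high, red cap; origin at the centre of its underside. Leave it alone
- elbow: loose black pipe elbow standing on one end, 52 mm in diameter, 77 mm high, its other end pointing 40 mm out along its +x; origin at the centre of its underside. Leave it alone
- screwdriver: yellow-handled screwdriver 180 mm long lying on the bench. Leave it alone

How it is judged:
By the outcome, as a careful person would: the job done as asked, in the order asked, and still so for the second after the job is handed in, with the robot touching nothing.
It also fails if it takes over 56 s, if anything falls off the work surface, if the arm or the gripper's body presses on something with over 40 N, if the wrist force passes 120 N, or if a joint passes its speed limit or range.

### The arm

A 6-joint arm with a two-finger parallel gripper is mounted at the origin on the work surface. World frame = base frame: x ahead of the robot, y to its left, z up, the work surface at z = 0. Lengths are in m, angles in rad, forces in N, time in s.
With the tool pointing down it reaches from about 0.275 to 0.75 m from the base axis. Payload 10.2 kg.
Tool frame: the origin (TCP) lies at the very end of the fingers, on their centre line; the grasp point (between the pads) lies 19 mm behind it; z points along the fingers, y is the direction in which the jaws open and shut (so a half turn about z gives the same grasp; the last joint's range is limited). The gripper opens to 85 mm and grips with 20 to 120 N. Pads are 22 mm wide; open, the fingers measure 114 mm over their backs; the gripper's body (76 mm by 85 mm) begins 54 mm behind the grasp point. The pads swing forward as they close: fully open they stand 13 mm farther back than shut.
Start: joints at [-1.389, 0.313, 1.498, -0, 1.331, -0.223], TCP at [0.207, -0.483, 0.231] pointing down, gripper open.
Joint ranges: [-2.94, 2.94], [-0.97, 2.17], [0.19, 2.56], [-1.23, 4.37], [0.02, 3.11], [-2.88, 2.88]. Speed limits (rad/s): [2.39, 2.39, 3.01, 3.14, 3.14, 3.14].

### API

Orientations are given as a unit quaternion [x, y, z, w].
In Python, from workcell import manip gives the robot as it stands. The module is installed in compiled form; this text tells all that it offers.
- The arm moves only by the shell command python3 -m crank 'ROWS' [FORCE]. ROWS is JSON, a list of rows, each an object with "slide": the shift along the tool's x, y, z in m, a list of three; "rotation": the turn, a rotation vector about the tool's x, y, z in degrees, a list of three; "grip": the opening, from 0 (shut) to 1 (fully open). In form: [{"slide": [x, y, z], "rotation": [wx, wy, wz], "grip": grip}, ...]. A call has 1 to 8 rows; each row shifts and turns the commanded pose from where the row before left it, along the tool's axes as they then stand; what a row does not reach is not made up. A row lasts 1/12 s, in which the tool goes at most 41.7 mm and 7.16 degrees, less where a joint would pass 70% of its speed; a pose out of reach is approached as far as the arm can. A call is refused whole if a number of a shift passes 0.0417 or a number of a turn 7.16, either way. A call with a gripper value outside its range is refused whole. The fingers move at their own pace and stop on an object; FORCE is the grip in N (left out, the last holds). Time passes only in rows, so rows that do not move let the fingers close. It gives the time, the measured TCP pose, the force and the opening at its end, in the units of the state.
- manip.get_state(): the state, without advancing time (a new reading comes with each control period).
- manip.grab_frame(name): name is "scene" or "top" or "wrist"; returns (picture, depth): 480x640x3 uint8, red, green, blue; 480x640 float32, m along the optical axis (not along the pixel's ray), 0 where there is no reading.
- manip.get_calibration(name): a dict with "camera_matrix" (3x3 intrinsics, pixels), "view" (4x4, takes a point from world to camera coordinates). Camera axes: x right, y up, looking along -z (the intrinsics and any distortion apply to the point x, -y, -z); pixel columns grow to the right and rows downward; lengths in m; the calibration is good to about 2 mm. A picture is of the moment at which its call begins: read the wrist's pose just before it. get_calibration takes no time and is no camera call; for the wrist camera it gives the pose at the moment of the call.
- manip.sign_off(): hands the job in, once; it reports no verdict.
Trained networks look in the newest picture that a camera, given by its name, has taken for a name from the list of things; names that differ only in an ending like _2 or _b are one class to them, and where a whole thing is asked for, a point or a joint stands for the part that bears it (a point fixed in the world has none). Each returns a list of dicts, best first, with "p" (0 to 1); they miss things now and then, are a little off and sometimes report something else, mostly with a low value. They report only what shows in the picture. A call takes as long as a camera call.
- manip.find_in(label, camera): "xyz" ([x, y, z] in m, in world coordinates, good to about 4 mm: the middle of the surface that is visible of it).
- manip.cut_out(label, camera): "region" (480x640 bool, what is visible of it).
The state is a dict: "time_s": time; "qpos": joint angles; "dq": joint speeds; "tau": joint torques, N m; "tool_pos": TCP position; "ee_rot": TCP orientation; "force": force on the tool from outside, world axes, zero at the start; "moment": the same for the moment, N m; "width": finger opening in m.
Only numpy, scipy, OpenCV 4.12 (cv2) and the standard library are available. Lean on these libraries where they do the work, as an engineer would, in place of code of your own. Each camera call takes 0.05 s, during which the arm holds its last target.

## Working session

There is one attempt and no reset: what is moved stays moved. The work goes in short steps, Python scripts to look and compute and a shell command to move; the robot and the scene stay as the last step left them, time stands still between calls to the robot, and variables do not carry over. Pictures are saved under pics/ and viewed, and the job is handed in when it is done.

```bash
mkdir -p pics; cat > h.py <<'E'
import numpy as np, cv2
from workcell import manip
from scipy.spatial.transform import Rotation as R
def save(cam,name):
    im,d=manip.grab_frame(cam); cv2.imwrite(f'pics/{name}.png',im[:,:,::-1]); return im,d
def proj(cam,p):
    c=manip.get_calibration(cam);K=np.array(c['camera_matrix']);V=np.array(c['view'])
    q=V@np.r_[p,1]; q=q[:3]*[1,-1,-1]; u=K@q; return u[:2]/u[2]
def unproj(cam,u,v,d):
    c=manip.get_calibration(cam);K=np.array(c['camera_matrix']);V=np.array(c['view'])
    q=np.linalg.inv(K)@np.array([u,v,1])*d; q=q*[1,-1,-1]
    return (np.linalg.inv(V)@np.r_[q,1])[:3]
E
python3 - <<'E'
from h import *
np.set_printoptions(precision=4,suppress=True)
s=manip.get_state();print(s)
for c in ('scene','top'):
    save(c,c+'0')
    for l in ('valve','wheel_hub','wheel_handle','start_mark','coupling','union_nut','cement_can','test_bottle','elbow','screwdriver'):
        try:print(c,l,[(np.round(r['xyz'],4).tolist(),round(r['p'],2)) for r in manip.find_in(l,c)[:2]])
        except Exception as e:print(c,l,e)
print(manip.get_state()['time_s'])
E
```

```text
{'time_s': 0.0, 'qpos': array([-1.3894,  0.3134,  1.4984,  0.    ,  1.331 , -0.2234]), 'dq': array([-0.0003, -0.0003, -0.0006, -0.0002,  0.0017, -0.0005]), 'tau': array([ -0.0003, -41.2269, -25.9743,  -0.0002,   0.0042,   0.    ]), 'tool_pos': array([ 0.2067, -0.4823,  0.2307]), 'ee_rot': array([ 0.9796,  0.201 ,  0.    , -0.0006]), 'force': array([ 0.0748,  0.8174, -0.2356]), 'moment': array([-0.0008,  0.0484, -0.0222]), 'width': 0.0855967720327889}
scene valve [([0.5583, -0.054, 0.0968], 0.87)]
scene wheel_hub [([0.5369, -0.0244, 0.1788], 0.74)]
scene wheel_handle [([0.5389, -0.0242, 0.1711], 0.8)]
scene start_mark [([0.5613, -0.0482, 0.094], 0.61)]
scene coupling [([0.5719, 0.1013, 0.0378], 0.88), ([0.4393, -0.4405, 0.0798], 0.49)]
scene union_nut [([0.5236, -0.1725, 0.027], 0.56)]
scene cement_can [([0.4375, -0.4403, 0.0797], 0.55)]
scene test_bottle [([0.6147, -0.4436, 0.0408], 0.64)]
scene elbow [([0.6474, 0.3794, 0.0568], 0.75), ([0.3195, 0.4259, 0.0183], 0.2)]
scene screwdriver [([0.3174, 0.4259, 0.0196], 0.75)]
top valve [([0.5374, -0.0244, 0.1043], 0.62)]
top wheel_hub [([0.538, -0.018, 0.1712], 0.83)]
top wheel_handle [([0.5406, -0.0268, 0.1695], 0.73)]
top start_mark [([0.5336, -0.0219, 0.1016], 0.82)]
top coupling [([0.5628, 0.1165, 0.0573], 0.71), ([0.5377, -0.0192, 0.1731], 0.54)]
top union_nut [([0.5114, -0.1598, 0.0312], 0.96), ([0.5597, 0.1145, 0.0568], 0.41)]
top cement_can []
top test_bottle [([0.5953, -0.4256, 0.0478], 0.74)]
top elbow [([0.6354, 0.3865, 0.0688], 0.83), ([0.6003, -0.426, 0.0481], 0.16)]
top screwdriver [([0.3089, 0.4323, 0.021], 0.76), ([0.5375, -0.0224, 0.1025], 0.48)]
1.1
```

View pics/scene0.png

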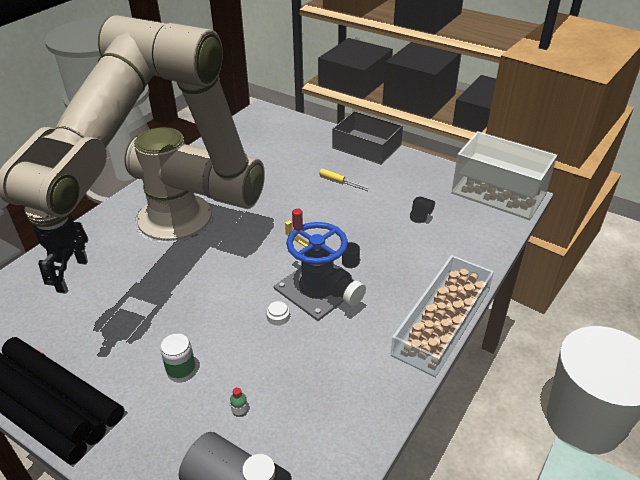

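View pics/top0.png

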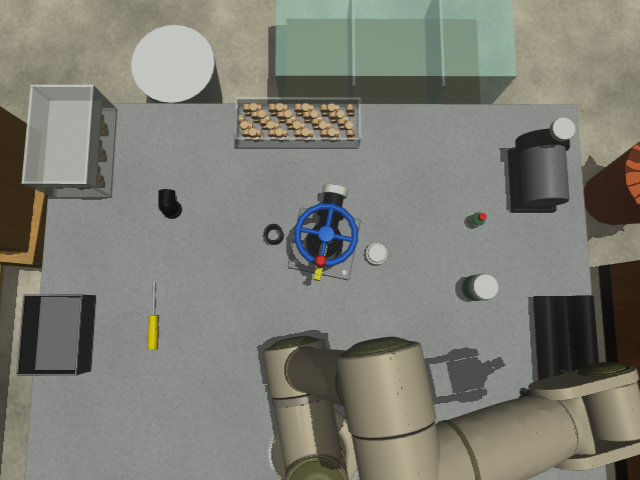

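Scene view: the blue wheel is at about (317,243), with the red handle at (297,218) and the yellow mark just behind it at (289,228). Top view: hub (326,234), handle (320,261), mark (318,273) on the robot's side. The outlet points away to (335,190), the coupling is at (273,234) and the nut at (376,254). Next I'll measure these accurately.

```bash
cat >> h.py <<'E'
def measure(tag,cams=('top','scene')):
    from scipy.optimize import least_squares
    out={}
    for c in cams:
        im,d=save(c,f'{c}_{tag}')
        hsv=cv2.cvtColor(im,cv2.COLOR_RGB2HSV); h,s,v=[hsv[...,i].astype(int) for i in range(3)]
        cal=manip.get_calibration(c);K=np.array(cal['camera_matrix']);Vi=np.linalg.inv(np.array(cal['view']))
        yy,xx=np.mgrid[:480,:640]
        ray=np.stack([(xx-K[0,2])/K[0,0],-(yy-K[1,2])/K[1,1],-np.ones_like(xx)],-1)
        P=(ray*d[...,None])@Vi[:3,:3].T+Vi[:3,3]
        near=(np.hypot(P[...,0]-.54,P[...,1]+.02)<.16)&(d>0)
        for n,m in dict(blue=(h>105)&(h<130)&(s>150)&(v>60)&(P[...,2]>.14),red=((h<8)|(h>172))&(s>150)&(v>60)&(P[...,2]>.165),yel=(h>20)&(h<35)&(s>150)&(v>100)&(P[...,2]>.15)).items():
            p=P[m&near]
            if len(p)<4: continue
            print(c,n,len(p),'mean',p.mean(0).round(4),'zmed',np.median(p[:,2]).round(4),'zmax',p[:,2].max().round(4))
            if n=='blue':
                r0=np.hypot(*(p[:,:2]-[.538,-.0205]).T); q=p[r0>.05]
                f=lambda x:np.hypot(q[:,0]-x[0],q[:,1]-x[1])-x[2]
                s_=least_squares(f,[.538,-.02,.07],loss='soft_l1',f_scale=.004); print('  rim circle',s_.x.round(4)); 
            if n=='red':
                t=p[p[:,2]>np.percentile(p[:,2],90)-.006]
                print('  red top',len(t),t.mean(0).round(4))
            out[c,n]=p
    return out
E
python3 - <<'E'
from h import *
measure('a')
for p in ([.538,-.02,.177],):
  print(proj('top',p),proj('scene',p))
E
```

```text
top blue 1465 mean [ 0.5461 -0.0247  0.1717] zmed 0.1714 zmax 0.1829
  rim circle [ 0.5414 -0.0237  0.0685]
top red 93 mean [ 0.4737 -0.0097  0.2266] zmed 0.2265 zmax 0.2327
  red top 87 [ 0.4736 -0.0093  0.2269]
top yel 29 mean [ 0.4396 -0.0026  0.171 ] zmed 0.1711 zmax 0.1745
scene blue 1001 mean [ 0.5468 -0.0271  0.1739] zmed 0.1738 zmax 0.1853
  rim circle [ 0.5434 -0.0245  0.0685]
scene red 48 mean [ 0.4744 -0.0102  0.2281] zmed 0.2303 zmax 0.2339
  red top 41 [ 0.4749 -0.0097  0.2306]
scene yel 19 mean [ 0.4379 -0.0016  0.1701] zmed 0.1723 zmax 0.1773
[324.18440619 235.26061005] [315.70250001 238.62957289]
```

```bash
python3 -m crank '[{"slide":[0,0,-0.01],"rotation":[0,0,5.8],"grip":0},{"slide":[0,0,-0.01],"rotation":[0,0,5.8],"grip":0},{"slide":[0,0,-0.01],"rotation":[0,0,5.8],"grip":0},{"slide":[0,0,-0.01],"rotation":[0,0,5.8],"grip":0},{"slide":[0,0,-0.01],"rotation":[0,0,5.8],"grip":0},{"slide":[0,0,-0.01],"rotation":[0,0,5.8],"grip":0},{"slide":[0,0,-0.01],"rotation":[0,0,5.8],"grip":0},{"slide":[0,0,-0.01],"rotation":[0,0,5.8],"grip":0}]' 40
cat >> h.py <<'E'
HUB=np.array([.5415,-.0238]); PHI0=168.2
def pose():
    s=manip.get_state(); r=R.from_quat(s['ee_rot']).as_matrix()
    yaw=np.degrees(np.arctan2(r[1,0],r[0,0])); tilt=np.degrees(np.arccos(-r[2,2]))
    return s,r,yaw,tilt
def goto(x,y,z,yaw=None):
    s,r,yw,tilt=pose()
    d=r.T@(np.array([x,y,z])-s['tool_pos'])
    print('t',s['time_s'],'pos',s['tool_pos'].round(4),'yaw',round(yw,2),'tilt',round(tilt,2),'F',s['force'].round(2),'w',round(s['width'],4),'q6',round(s['qpos'][5],2))
    print('slide needed (tool)',d.round(4), 'rotz', None if yaw is None else round(-((yaw-yw+180)%360-180),2))
def polar():
    s,r,yw,tilt=pose(); o=s['tool_pos'][:2]-HUB
    print('tool polar r',np.hypot(*o).round(4),'ang',np.degrees(np.arctan2(o[1],o[0])).round(2)%360,'yaw',yw.round(2))
E
python3 - <<'E'
from h import *
goto(.485,.045,.30,-23)
E
```

```text
time_s: 1.87
tool_pos: [0.2067, -0.4825, 0.3118]
ee_rot: [0.979, -0.204, -0.0, -0.0]
force: [-0.7, 0.0, -0.2]
width: -0.0001
t 1.8667 pos [ 0.2067 -0.4825  0.3118] yaw -23.49 tilt 0.0 F [-0.69  0.02 -0.16] w -0.0001 q6 0.59
slide needed (tool) [ 0.0449 -0.5947  0.0118] rotz -0.49
```

```bash

python3 -m crank '[{"slide":[0.002,-0.025,0],"rotation":[0,0,0],"grip":0},{"slide":[0.002,-0.025,0],"rotation":[0,0,0],"grip":0},{"slide":[0.002,-0.025,0],"rotation":[0,0,0],"grip":0},{"slide":[0.002,-0.025,0],"rotation":[0,0,0],"grip":0},{"slide":[0.002,-0.025,0],"rotation":[0,0,0],"grip":0},{"slide":[0.002,-0.025,0],"rotation":[0,0,0],"grip":0},{"slide":[0.002,-0.025,0],"rotation":[0,0,0],"grip":0},{"slide":[0.002,-0.025,0],"rotation":[0,0,0],"grip":0}]'
python3 -m crank '[{"slide":[0.002,-0.025,0],"rotation":[0,0,0],"grip":0},{"slide":[0.002,-0.025,0],"rotation":[0,0,0],"grip":0},{"slide":[0.002,-0.025,0],"rotation":[0,0,0],"grip":0},{"slide":[0.002,-0.025,0],"rotation":[0,0,0],"grip":0},{"slide":[0.002,-0.025,0],"rotation":[0,0,0],"grip":0},{"slide":[0.002,-0.025,0],"rotation":[0,0,0],"grip":0},{"slide":[0.002,-0.025,0],"rotation":[0,0,0],"grip":0},{"slide":[0.002,-0.025,0],"rotation":[0,0,0],"grip":0}]'
python3 -m crank '[{"slide":[0.002,-0.025,0],"rotation":[0,0,0],"grip":0},{"slide":[0.002,-0.025,0],"rotation":[0,0,0],"grip":0},{"slide":[0.002,-0.025,0],"rotation":[0,0,0],"grip":0},{"slide":[0.002,-0.025,0],"rotation":[0,0,0],"grip":0},{"slide":[0.002,-0.025,0],"rotation":[0,0,0],"grip":0},{"slide":[0.002,-0.025,0],"rotation":[0,0,0],"grip":0},{"slide":[0,-0.02,0],"rotation":[0,0,0],"grip":0},{"slide":[0,0,0],"rotation":[0,0,0],"grip":0}]'
python3 - <<'E'
from h import *
a=np.radians(PHI0-38); t=HUB+.07*np.array([np.cos(a),np.sin(a)]);print(t)
goto(t[0],t[1],.195,-23); save('wrist','w1')
E
```

```text
time_s: 2.53
tool_pos: [0.3006, -0.3039, 0.3114]
ee_rot: [0.98, -0.201, 0.0, 0.0]
force: [0.7, -0.3, 0.4]
width: -0.0
time_s: 3.2
tool_pos: [0.3942, -0.1264, 0.3115]
ee_rot: [0.98, -0.201, 0.0, 0.0]
force: [0.1, 0.1, -0.3]
width: -0.0003
time_s: 3.87
tool_pos: [0.4725, 0.0265, 0.3111]
ee_rot: [0.98, -0.2, -0.0, -0.0]
force: [0.3, -0.5, -0.4]
width: 0.0002
[0.49631796 0.02966572]
t 3.8667 pos [0.4725 0.0265 0.3111] yaw -23.03 tilt 0.05 F [ 0.28 -0.54 -0.42] w 0.0002 q6 1.78
slide needed (tool) [ 0.0207 -0.0122  0.1161] rotz -0.03
```

View pics/w1.png

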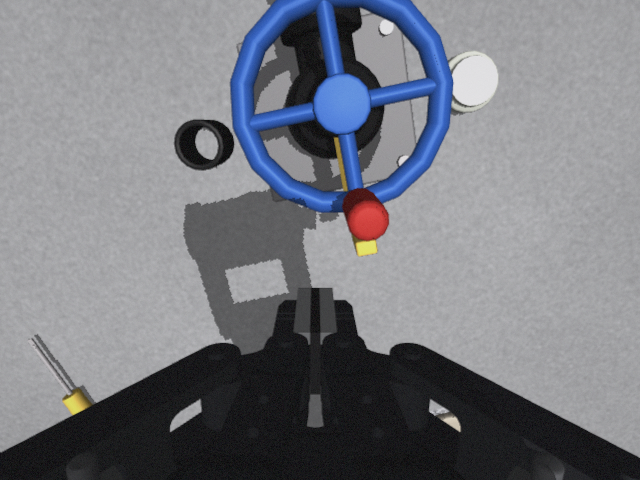

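The wrist view shows the wheel with its hub at (342,103), the red handle at (368,215) beside the yellow mark (366,247), and the shut fingertips at (315,290). The linkage behind the tips spreads wide, so I'll measure the finger profile from depth to choose the pushing height.

```bash
python3 - <<'E'
from h import *
s,r,yw,tilt=pose()
c='wrist'; cal=manip.get_calibration(c);K=np.array(cal['camera_matrix']);Vi=np.linalg.inv(np.array(cal['view']))
im,d=manip.grab_frame(c)
yy,xx=np.mgrid[:480,:640]
ray=np.stack([(xx-K[0,2])/K[0,0],-(yy-K[1,2])/K[1,1],-np.ones_like(xx)],-1)
P=(ray*d[...,None])@Vi[:3,:3].T+Vi[:3,3]
T=(P-s['tool_pos'])@r
m=(d>0)&(T[...,2]>-.16)&(T[...,2]<.02)&(np.abs(T[...,1])<.12)&(np.abs(T[...,0])<.08)
q=T[m]
print('cam in tool',(r.T@(Vi[:3,3]-s['tool_pos'])).round(3))
for z in np.arange(-.12,.01,.006):
    k=q[(q[:,2]>=z)&(q[:,2]<z+.006)]
    if len(k)>5: print(round(z,3),len(k),'x',k[:,0].min().round(4),k[:,0].max().round(4),'y',k[:,1].min().round(4),k[:,1].max().round(4))
E
```

```text
cam in tool [ 0.071 -0.001 -0.143]
-0.102 252 x 0.0186 0.0202 y -0.019 0.0178
-0.096 3310 x 0.012 0.02 y -0.0546 0.0551
-0.09 10975 x 0.0055 0.0179 y -0.0596 0.06
-0.084 11045 x -0.0013 0.0176 y -0.0606 0.059
-0.078 10588 x -0.0081 0.0175 y -0.0561 0.0554
-0.072 7285 x -0.0092 0.0175 y -0.051 0.0512
-0.066 4443 x -0.0098 0.0162 y -0.0461 0.0446
-0.06 7415 x -0.0099 0.0133 y -0.0415 0.0396
-0.054 3765 x -0.0134 0.0136 y -0.0368 0.0354
-0.048 2012 x -0.0134 0.0136 y -0.0318 0.0312
-0.042 1093 x -0.0121 0.0118 y -0.0189 0.0182
-0.036 455 x 0.0056 0.011 y -0.0143 0.0128
-0.03 706 x 0.0052 0.0109 y -0.0143 0.0128
-0.024 612 x 0.0053 0.0109 y -0.0143 0.0128
-0.018 565 x 0.0052 0.0108 y -0.0143 0.0128
-0.012 404 x 0.0053 0.0108 y -0.0143 0.0124
-0.006 68 x 0.0056 0.0106 y -0.0117 0.0056
```

```bash

python3 -m crank '[{"slide":[0.0104,-0.0061,0],"rotation":[0,0,0],"grip":0},{"slide":[0.0104,-0.0061,0],"rotation":[0,0,0],"grip":0},{"slide":[0,0,0.019],"rotation":[0,0,0],"grip":0},{"slide":[0,0,0.019],"rotation":[0,0,0],"grip":0},{"slide":[0,0,0.019],"rotation":[0,0,0],"grip":0},{"slide":[0,0,0.019],"rotation":[0,0,0],"grip":0},{"slide":[0,0,0.019],"rotation":[0,0,0],"grip":0},{"slide":[0,0,0.018],"rotation":[0,0,0],"grip":0}]'
python3 -m crank '[{"slide":[0,0,0],"rotation":[0,0,0],"grip":0}]'
python3 - <<'E'
from h import *
a=np.radians(PHI0-21.8); t=HUB+.07*np.array([np.cos(a),np.sin(a)]);print(t)
goto(t[0],t[1],.198,-22.7); polar(); save('wrist','w2')
E
```

```text
time_s: 4.63
tool_pos: [0.4953, 0.0259, 0.1975]
ee_rot: [0.979, -0.202, 0.0, 0.0]
force: [0.5, -0.3, 0.3]
width: -0.0
time_s: 4.72
tool_pos: [0.4941, 0.0262, 0.1955]
ee_rot: [0.979, -0.202, -0.003, 0.0]
force: [-0.5, -0.5, 0.3]
width: -0.0001
[0.48319551 0.01493741]
t 4.7167 pos [0.4941 0.0262 0.1955] yaw -23.28 tilt 0.32 F [-0.45 -0.46  0.26] w -0.0001 q6 1.79
slide needed (tool) [-0.0055  0.0147 -0.0025] rotz -0.58
tool polar r 0.0689 ang 133.47 yaw -23.28
```

View pics/w2.png

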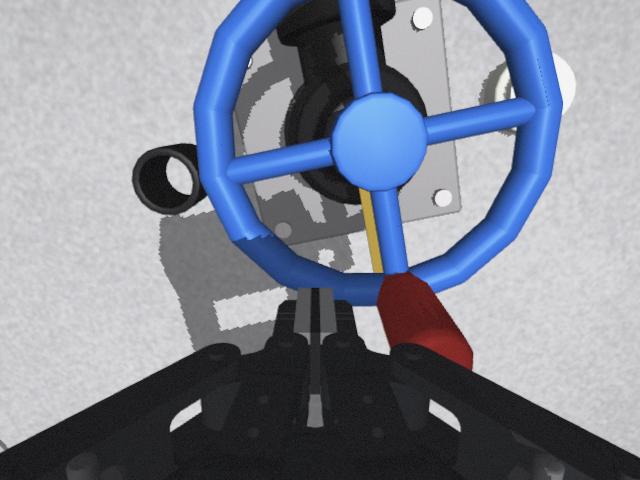

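```bash

python3 -m crank '[{"slide":[-0.0028,0.007,-0.0025],"rotation":[0,0,-0.3],"grip":0},{"slide":[-0.0028,0.007,0],"rotation":[0,0,-0.3],"grip":0},{"slide":[-0.001,0.0073,0],"rotation":[0,0,-6],"grip":0},{"slide":[-0.001,0.0073,0],"rotation":[0,0,-6],"grip":0},{"slide":[-0.001,0.0073,0],"rotation":[0,0,-6],"grip":0},{"slide":[0,0,0],"rotation":[0,0,0],"grip":0}]'
python3 - <<'E'
from h import *
goto(.5,0,.198); polar(); measure('b'); save('wrist','w3')
E
```

```text
time_s: 5.27
tool_pos: [0.4759, -0.0049, 0.2023]
ee_rot: [0.999, -0.039, 0.001, 0.0]
force: [-0.1, 0.2, 0.5]
width: 0.0001
t 5.2667 pos [ 0.4759 -0.0049  0.2023] yaw -4.45 tilt 0.15 F [-0.07  0.2   0.47] w 0.0001 q6 1.39
slide needed (tool) [ 0.0236 -0.0067  0.0043] rotz None
tool polar r 0.0683 ang 163.92 yaw -4.45
top blue 426 mean [ 0.5955 -0.0331  0.1709] zmed 0.171 zmax 0.177
  rim circle [ 0.5383 -0.0238  0.0713]
top yel 29 mean [ 0.4399 -0.0024  0.1713] zmed 0.1714 zmax 0.177
scene blue 1004 mean [ 0.5486 -0.0278  0.1741] zmed 0.1739 zmax 0.1848
  rim circle [ 0.5432 -0.0242  0.0685]
scene red 44 mean [ 0.4737 -0.0314  0.2297] zmed 0.2299 zmax 0.2338
  red top 42 [ 0.4733 -0.0316  0.2301]
```

View pics/w3.png

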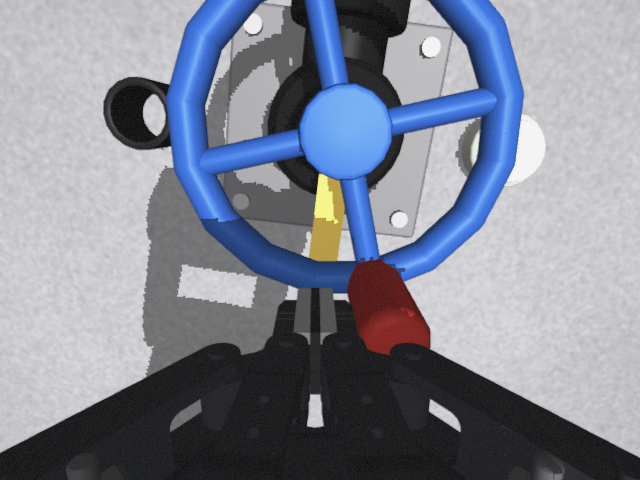

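Handle contact is on the outer face of the right finger and the wheel has turned about 18°. Continuing.

```bash

python3 -m crank '[{"slide":[-0.001,0.0073,0],"rotation":[0,0,-6],"grip":0},{"slide":[-0.001,0.0073,0],"rotation":[0,0,-6],"grip":0},{"slide":[-0.001,0.0073,0],"rotation":[0,0,-6],"grip":0},{"slide":[-0.001,0.0073,0],"rotation":[0,0,-6],"grip":0},{"slide":[-0.001,0.0073,0],"rotation":[0,0,-6],"grip":0},{"slide":[-0.001,0.0073,0],"rotation":[0,0,-6],"grip":0},{"slide":[-0.001,0.0073,0],"rotation":[0,0,-6],"grip":0},{"slide":[-0.001,0.0073,0],"rotation":[0,0,-6],"grip":0}]'
python3 - <<'E'
from h import *
goto(.5,0,.198); polar(); measure('c',('scene',)); save('wrist','w4')
E
```

```text
time_s: 6.08
tool_pos: [0.4845, -0.06, 0.2012]
ee_rot: [0.929, 0.371, 0.0, -0.0]
force: [-2.1, 4.2, 3.0]
width: 0.0
t 6.0833 pos [ 0.4845 -0.06    0.2012] yaw 43.57 tilt 0.06 F [-2.1   4.17  2.99] w 0.0 q6 0.45
slide needed (tool) [ 0.0526 -0.0328  0.0032] rotz None
tool polar r 0.0676 ang 212.41 yaw 43.57
scene blue 871 mean [ 0.5554 -0.0254  0.1742] zmed 0.1741 zmax 0.1843
  rim circle [ 0.5431 -0.0244  0.0688]
scene red 44 mean [ 0.502  -0.0802  0.2266] zmed 0.23 zmax 0.2359
  red top 39 [ 0.5029 -0.0802  0.2303]
```

View pics/w4.png

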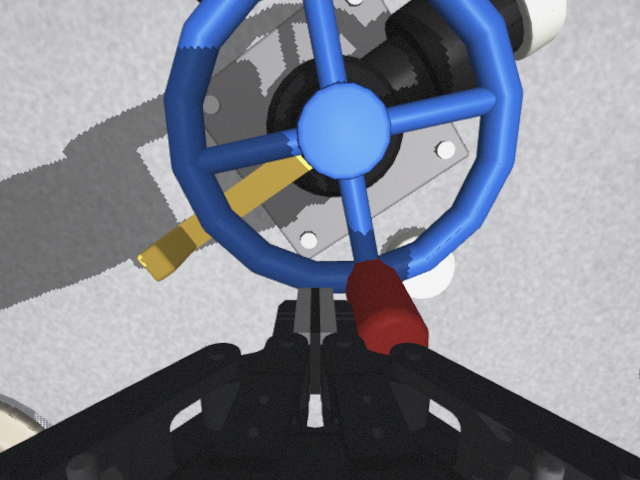

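```bash

python3 -m crank '[{"slide":[-0.0013,0.0073,0],"rotation":[0,0,-6],"grip":0},{"slide":[-0.0013,0.0073,0],"rotation":[0,0,-6],"grip":0},{"slide":[-0.0013,0.0073,0],"rotation":[0,0,-6],"grip":0},{"slide":[-0.0013,0.0073,0],"rotation":[0,0,-6],"grip":0},{"slide":[-0.0013,0.0073,0],"rotation":[0,0,-6],"grip":0},{"slide":[-0.0013,0.0073,0],"rotation":[0,0,-6],"grip":0},{"slide":[-0.0013,0.0073,0],"rotation":[0,0,-6],"grip":0},{"slide":[-0.0013,0.0073,0],"rotation":[0,0,-6],"grip":0}]'
python3 - <<'E'
from h import *
goto(.5,0,.198); polar(); measure('d',('scene',))
E
```

```text
time_s: 6.85
tool_pos: [0.5308, -0.0932, 0.2005]
ee_rot: [0.698, 0.716, -0.0, -0.001]
force: [-4.5, 2.3, 0.2]
width: -0.0001
t 6.85 pos [ 0.5308 -0.0932  0.2005] yaw 91.41 tilt 0.16 F [-4.52  2.34  0.16] w -0.0001 q6 -0.42
slide needed (tool) [ 0.0939 -0.0285  0.0027] rotz None
tool polar r 0.0702 ang 261.21 yaw 91.41
scene blue 710 mean [ 0.5618 -0.0229  0.1748] zmed 0.1742 zmax 0.292
  rim circle [ 0.5427 -0.0248  0.0691]
scene red 65 mean [ 0.5582 -0.0939  0.2218] zmed 0.2293 zmax 0.2346
  red top 48 [ 0.5582 -0.0919  0.2304]
```

```bash

python3 -m crank '[{"slide":[-0.001,0.0073,0],"rotation":[0,0,-6],"grip":0},{"slide":[-0.001,0.0073,0],"rotation":[0,0,-6],"grip":0},{"slide":[-0.001,0.0073,0],"rotation":[0,0,-6],"grip":0},{"slide":[-0.001,0.0073,0],"rotation":[0,0,-6],"grip":0},{"slide":[-0.001,0.0073,0],"rotation":[0,0,-6],"grip":0},{"slide":[-0.001,0.0073,0],"rotation":[0,0,-6],"grip":0},{"slide":[-0.001,0.0073,0],"rotation":[0,0,-6],"grip":0},{"slide":[-0.001,0.0073,0],"rotation":[0,0,-6],"grip":0}]'
python3 - <<'E'
from h import *
goto(.5,0,.198); polar(); measure('e'); save('wrist','w5')
E
```

```text
time_s: 7.57
tool_pos: [0.5863, -0.0797, 0.2005]
ee_rot: [0.348, 0.938, -0.001, -0.001]
force: [-3.5, -2.9, -0.2]
width: -0.0003
t 7.5667 pos [ 0.5863 -0.0797  0.2005] yaw 139.28 tilt 0.13 F [-3.48 -2.9  -0.17] w -0.0003 q6 -1.19
slide needed (tool) [0.1174 0.0041 0.0025] rotz None
tool polar r 0.0716 ang 308.71 yaw 139.28
top blue 309 mean [0.558  0.0292 0.1718] zmed 0.1717 zmax 0.1783
  rim circle [ 0.5413 -0.0257  0.0707]
top red 4 mean [ 0.5997 -0.0488  0.2256] zmed 0.2247 zmax 0.2284
  red top 4 [ 0.5997 -0.0488  0.2256]
scene blue 446 mean [ 0.5423 -0.0505  0.1741] zmed 0.174 zmax 0.2586
  rim circle [ 0.5439 -0.0246  0.0682]
scene red 41 mean [ 0.6048 -0.0581  0.2283] zmed 0.2298 zmax 0.2344
  red top 37 [ 0.6051 -0.058   0.2303]
scene yel 19 mean [ 0.4404 -0.0024  0.1712] zmed 0.1738 zmax 0.1796
```

View pics/w5.png

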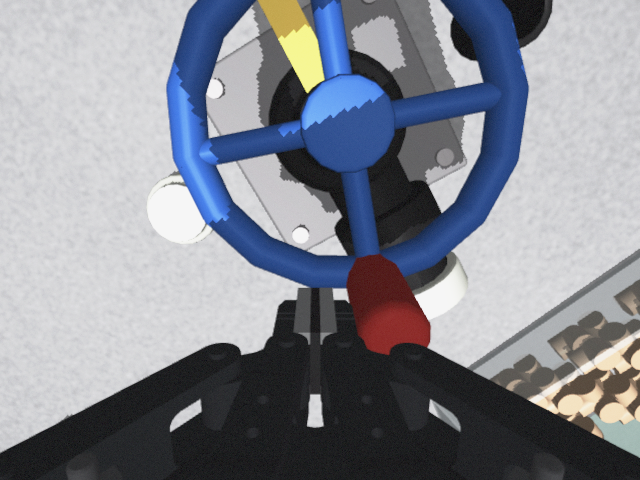

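View pics/top_e.png

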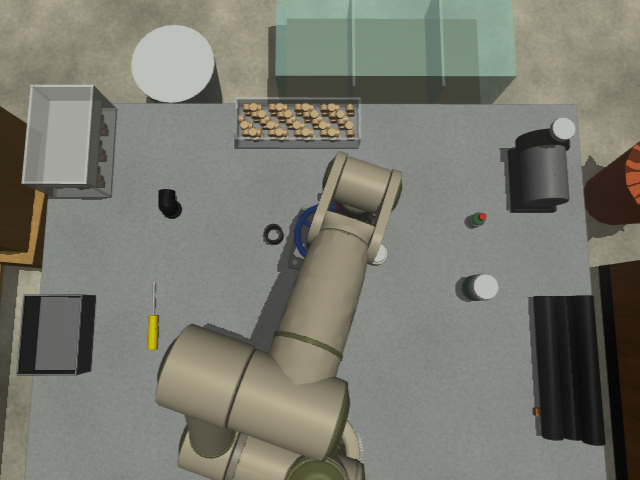

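Same finger contact as before, θ is about 163°, and the loose items are unmoved. Continuing for another 48°.

```bash

python3 -m crank '[{"slide":[-0.0007,0.0073,0],"rotation":[0,0,-6],"grip":0},{"slide":[-0.0007,0.0073,0],"rotation":[0,0,-6],"grip":0},{"slide":[-0.0007,0.0073,0],"rotation":[0,0,-6],"grip":0},{"slide":[-0.0007,0.0073,0],"rotation":[0,0,-6],"grip":0},{"slide":[-0.001,0.0073,0],"rotation":[0,0,-6],"grip":0},{"slide":[-0.001,0.0073,0],"rotation":[0,0,-6],"grip":0},{"slide":[-0.001,0.0073,0],"rotation":[0,0,-6],"grip":0},{"slide":[-0.001,0.0073,0],"rotation":[0,0,-6],"grip":0}]'
python3 -m crank '[{"slide":[0,0,0],"rotation":[0,0,0],"grip":0}]'
python3 - <<'E'
from h import *
goto(.5,0,.198); polar(); measure('f',('scene',)); print(manip.get_state()['qpos'])
E
```

```text
time_s: 8.38
tool_pos: [0.6127, -0.0288, 0.2012]
ee_rot: [-0.063, 0.998, -0.001, 0.001]
force: [5.1, -3.9, -1.0]
width: -0.0001
time_s: 8.47
tool_pos: [0.6123, -0.0277, 0.2011]
ee_rot: [-0.064, 0.998, -0.0, 0.001]
force: [0.0, 0.4, -0.3]
width: -0.0001
t 8.4667 pos [ 0.6123 -0.0277  0.2011] yaw -172.71 tilt 0.1 F [ 0.01  0.43 -0.28] w -0.0001 q6 -1.93
slide needed (tool) [0.1079 0.0417 0.0029] rotz None
tool polar r 0.0709 ang 356.87 yaw -172.71
scene blue 840 mean [ 0.5365 -0.0388  0.174 ] zmed 0.1739 zmax 0.1853
  rim circle [ 0.5428 -0.0243  0.0685]
scene red 10 mean [ 0.6156 -0.001   0.2246] zmed 0.2297 zmax 0.2352
  red top 7 [ 6.171e-01 -2.000e-04  2.312e-01]
scene yel 25 mean [ 0.4419 -0.0036  0.1696] zmed 0.1738 zmax 0.1771
[-2.36644152e-01  5.29256201e-01  1.25895929e+00  8.52238437e-05
  1.35282376e+00 -1.93028165e+00]
```

```bash

python3 -m crank '[{"slide":[0,-0.01,0],"rotation":[0,0,0],"grip":0},{"slide":[0,-0.008,0],"rotation":[0,0,0],"grip":0},{"slide":[0,0,-0.025],"rotation":[0,0,0],"grip":0},{"slide":[0,0,-0.025],"rotation":[0,0,0],"grip":0},{"slide":[0,0,-0.02],"rotation":[0,0,0],"grip":0},{"slide":[0,0,0],"rotation":[0,0,7],"grip":0},{"slide":[0,0,0],"rotation":[0,0,7],"grip":0},{"slide":[0,0,0],"rotation":[0,0,7],"grip":0}]'
python3 -m crank '[{"slide":[0,0,0],"rotation":[0,0,7],"grip":0},{"slide":[0,0,0],"rotation":[0,0,7],"grip":0},{"slide":[0,0,0],"rotation":[0,0,7],"grip":0},{"slide":[0,0,0],"rotation":[0,0,7],"grip":0},{"slide":[0,0,0],"rotation":[0,0,7],"grip":0},{"slide":[0,0,0],"rotation":[0,0,7],"grip":0},{"slide":[0,0,0],"rotation":[0,0,7],"grip":0},{"slide":[0,0,0],"rotation":[0,0,7],"grip":0}]'
python3 -m crank '[{"slide":[0,0,0],"rotation":[0,0,7],"grip":0},{"slide":[0,0,0],"rotation":[0,0,7],"grip":0},{"slide":[0,0,0],"rotation":[0,0,7],"grip":0},{"slide":[0,0,0],"rotation":[0,0,7],"grip":0},{"slide":[0,0,0],"rotation":[0,0,7],"grip":0},{"slide":[0,0,0],"rotation":[0,0,7],"grip":0},{"slide":[0,0,0],"rotation":[0,0,7],"grip":0},{"slide":[0,0,0],"rotation":[0,0,7],"grip":0}]'
python3 -m crank '[{"slide":[0,0,0],"rotation":[0,0,7],"grip":0},{"slide":[0,0,0],"rotation":[0,0,7],"grip":0},{"slide":[0,0,0],"rotation":[0,0,7],"grip":0},{"slide":[0,0,0],"rotation":[0,0,7],"grip":0},{"slide":[0,0,0],"rotation":[0,0,7],"grip":0},{"slide":[0,0,0],"rotation":[0,0,7],"grip":0},{"slide":[0,0,0],"rotation":[0,0,4.3],"grip":0},{"slide":[0,0,0],"rotation":[0,0,0],"grip":0}]'
python3 - <<'E'
from h import *
a=np.radians(342); t=HUB+.07*np.array([np.cos(a),np.sin(a)])
goto(t[0],t[1],.2,8); polar(); measure('g'); save('wrist','w6')
E
```

```text
time_s: 9.18
tool_pos: [0.6143, -0.0473, 0.271]
ee_rot: [0.124, 0.992, -0.0, 0.0]
force: [-0.0, -0.1, -0.8]
width: -0.0
time_s: 9.85
tool_pos: [0.6143, -0.0473, 0.2707]
ee_rot: [0.575, 0.818, -0.0, -0.0]
force: [0.1, -0.5, 0.1]
width: -0.0003
time_s: 10.52
tool_pos: [0.6143, -0.0473, 0.2707]
ee_rot: [0.892, 0.452, -0.0, -0.0]
force: [0.3, -0.3, 0.0]
width: 0.0
time_s: 11.18
tool_pos: [0.6143, -0.0472, 0.2707]
ee_rot: [0.998, 0.067, -0.0, -0.0]
force: [0.7, -0.3, -0.5]
width: 0.0003
t 11.1833 pos [ 0.6143 -0.0472  0.2707] yaw 7.72 tilt 0.02 F [ 0.71 -0.27 -0.48] w 0.0003 q6 1.17
slide needed (tool) [-0.0059 -0.0026  0.0707] rotz -0.28
tool polar r 0.0765 ang 342.2 yaw 7.72
scene blue 879 mean [ 0.5365 -0.0335  0.1741] zmed 0.174 zmax 0.185
  rim circle [ 0.5426 -0.0248  0.0683]
scene red 23 mean [0.6082 0.0009 0.2303] zmed 0.2301 zmax 0.2352
  red top 21 [0.6093 0.0011 0.2307]
scene yel 26 mean [ 0.4442 -0.0046  0.1782] zmed 0.1712 zmax 0.4289
```

View pics/w6.png

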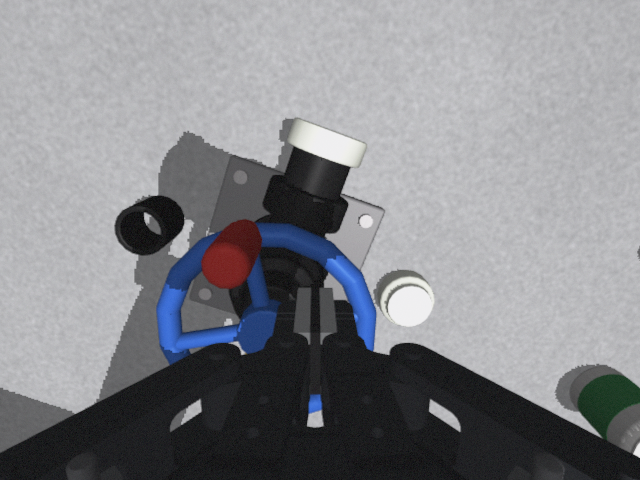

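View pics/scene_g.png

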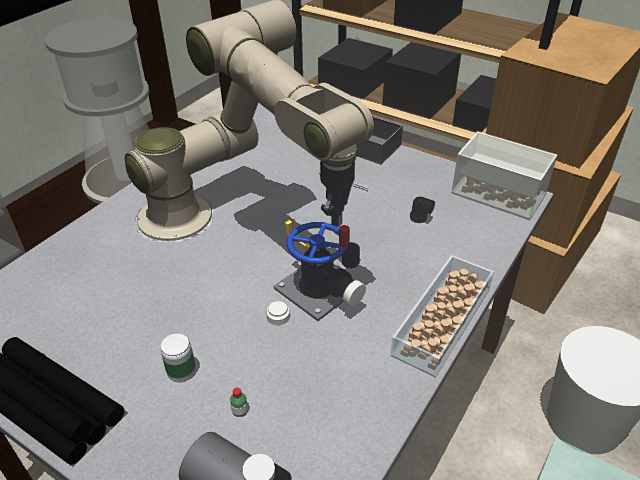

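```bash

python3 -m crank '[{"slide":[-0.0059,-0.0026,0.01],"rotation":[0,0,0],"grip":0},{"slide":[0,0,0.02],"rotation":[0,0,0],"grip":0},{"slide":[0,0,0.02],"rotation":[0,0,0],"grip":0},{"slide":[0,0,0.02],"rotation":[0,0,0],"grip":0},{"slide":[0.002,-0.0055,0],"rotation":[0,0,0],"grip":0},{"slide":[0.002,-0.0055,0],"rotation":[0,0,0],"grip":0},{"slide":[0.002,-0.0055,0],"rotation":[0,0,0],"grip":0},{"slide":[0,0,0],"rotation":[0,0,0],"grip":0}]'
python3 - <<'E'
from h import *
a=np.radians(358.4); t=HUB+.07*np.array([np.cos(a),np.sin(a)])
goto(t[0],t[1],.2,9); polar(); measure('h',('scene',)); save('wrist','w7')
E
```

```text
time_s: 12.0
tool_pos: [0.6125, -0.0261, 0.2023]
ee_rot: [0.997, 0.071, 0.001, 0.0]
force: [0.1, 0.3, -0.2]
width: -0.0001
t 12.0 pos [ 0.6125 -0.0261  0.2023] yaw 8.18 tilt 0.13 F [ 0.07  0.35 -0.2 ] w -0.0001 q6 1.19
slide needed (tool) [-0.001  -0.0005  0.0023] rotz -0.82
tool polar r 0.071 ang 358.12 yaw 8.18
scene blue 854 mean [ 0.5364 -0.0387  0.1739] zmed 0.1738 zmax 0.1866
  rim circle [ 0.543  -0.0245  0.0684]
scene red 10 mean [0.6167 0.0008 0.23  ] zmed 0.2308 zmax 0.2326
  red top 9 [0.6169 0.     0.2307]
scene yel 34 mean [ 0.4433 -0.0049  0.167 ] zmed 0.1703 zmax 0.1782
```

View pics/w7.png

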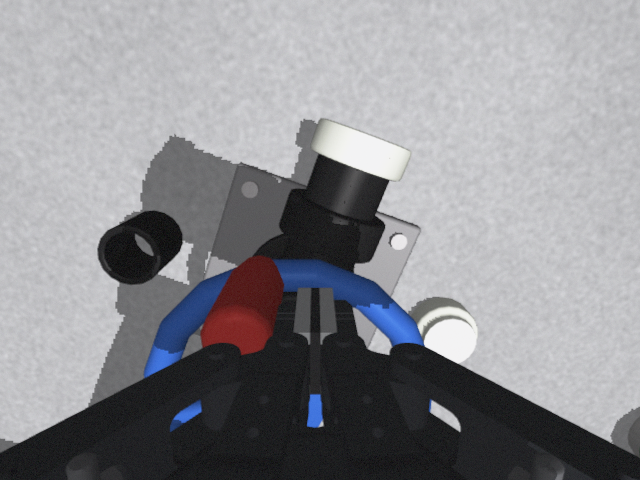

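Handle at (240,310), just touching the back of the left finger. Pushing on.

```bash

python3 -m crank '[{"slide":[0.0008,-0.0073,0],"rotation":[0,0,-6],"grip":0},{"slide":[0.0008,-0.0073,0],"rotation":[0,0,-6],"grip":0},{"slide":[0.0008,-0.0073,0],"rotation":[0,0,-6],"grip":0},{"slide":[0.001,-0.0073,0],"rotation":[0,0,-6],"grip":0},{"slide":[0.001,-0.0073,0],"rotation":[0,0,-6],"grip":0},{"slide":[0.001,-0.0073,0],"rotation":[0,0,-6],"grip":0},{"slide":[0.001,-0.0073,0],"rotation":[0,0,-6],"grip":0},{"slide":[0.001,-0.0073,0],"rotation":[0,0,-6],"grip":0}]'
python3 - <<'E'
from h import *
goto(.5,0,.2); polar(); measure('i'); save('wrist','w8')
E
```

```text
time_s: 12.77
tool_pos: [0.5915, 0.0262, 0.2019]
ee_rot: [0.881, 0.472, 0.002, 0.001]
force: [5.0, 0.0, -0.9]
width: -0.0002
t 12.7667 pos [0.5915 0.0262 0.2019] yaw 56.38 tilt 0.24 F [ 5.04  0.02 -0.88] w -0.0002 q6 0.43
slide needed (tool) [-0.0725 -0.0617  0.0015] rotz None
tool polar r 0.0707 ang 45.03 yaw 56.38
top blue 659 mean [ 0.5335 -0.0623  0.1713] zmed 0.1713 zmax 0.1805
  rim circle [ 0.5408 -0.0246  0.0675]
top yel 9 mean [ 0.4386 -0.0073  0.1713] zmed 0.1718 zmax 0.1747
scene blue 976 mean [ 0.5426 -0.0329  0.1741] zmed 0.174 zmax 0.1848
  rim circle [ 0.5435 -0.0238  0.0689]
scene red 8 mean [0.5649 0.0375 0.2242] zmed 0.2292 zmax 0.235
  red top 6 [0.5628 0.0367 0.2309]
scene yel 19 mean [ 4.386e-01 -4.000e-04  1.696e-01] zmed 0.1731 zmax 0.1766
```

View pics/w8.png

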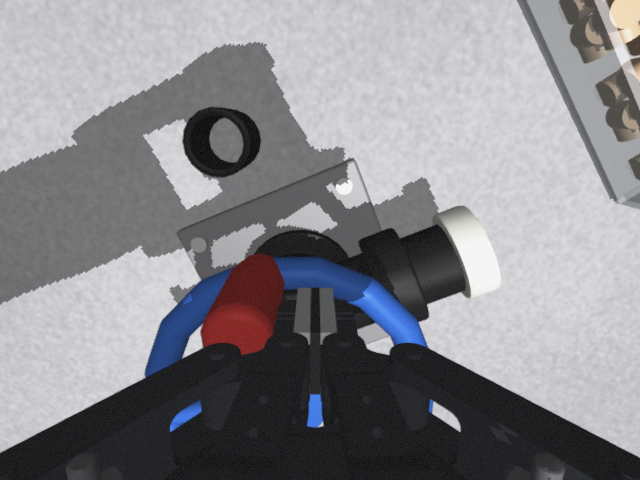

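View pics/scene_i.png

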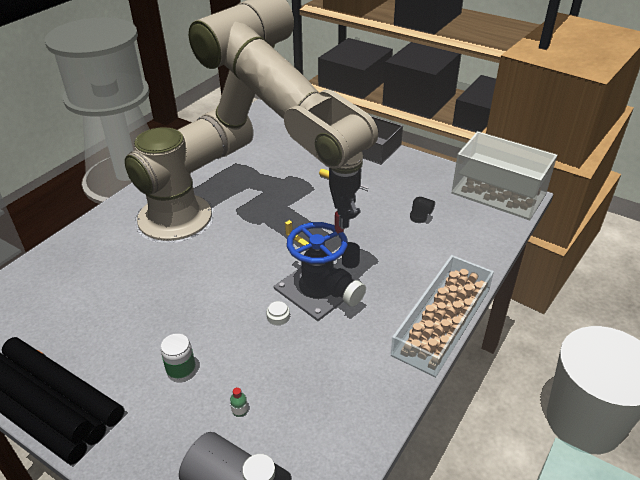

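```bash

python3 -m crank '[{"slide":[0.001,-0.0073,0],"rotation":[0,0,-6],"grip":0},{"slide":[0.001,-0.0073,0],"rotation":[0,0,-6],"grip":0},{"slide":[0.001,-0.0073,0],"rotation":[0,0,-6],"grip":0},{"slide":[0.001,-0.0073,0],"rotation":[0,0,-6],"grip":0},{"slide":[0.001,-0.0073,0],"rotation":[0,0,-6],"grip":0},{"slide":[0.001,-0.0073,0],"rotation":[0,0,-6],"grip":0},{"slide":[0.001,-0.0073,0],"rotation":[0,0,-6],"grip":0},{"slide":[0.001,-0.0073,0],"rotation":[0,0,-6],"grip":0}]'
python3 - <<'E'
from h import *
goto(.5,0,.2); polar(); measure('j',('scene',)); 
E
```

```text
time_s: 13.58
tool_pos: [0.5376, 0.0458, 0.2014]
ee_rot: [0.615, 0.789, 0.001, 0.001]
force: [5.2, -2.5, -0.4]
width: 0.0003
t 13.5833 pos [0.5376 0.0458 0.2014] yaw 104.17 tilt 0.16 F [ 5.22 -2.51 -0.4 ] w 0.0003 q6 -0.38
slide needed (tool) [-0.0351 -0.0477  0.0013] rotz None
tool polar r 0.0697 ang 93.17 yaw 104.17
scene blue 1027 mean [ 0.5461 -0.0311  0.1741] zmed 0.174 zmax 0.1863
  rim circle [ 0.5434 -0.0243  0.0687]
scene red 35 mean [0.5109 0.0399 0.2302] zmed 0.2305 zmax 0.2343
  red top 33 [0.5109 0.0397 0.2304]
scene yel 20 mean [ 0.443  -0.003   0.1711] zmed 0.1725 zmax 0.1778
```

```bash

python3 -m crank '[{"slide":[0.001,-0.0073,0],"rotation":[0,0,-6],"grip":0},{"slide":[0.001,-0.0073,0],"rotation":[0,0,-6],"grip":0},{"slide":[0.001,-0.0073,0],"rotation":[0,0,-6],"grip":0},{"slide":[0.001,-0.0073,0],"rotation":[0,0,-6],"grip":0},{"slide":[0.001,-0.0073,0],"rotation":[0,0,-6],"grip":0},{"slide":[0.001,-0.0073,0],"rotation":[0,0,-6],"grip":0},{"slide":[0.0006,-0.0036,0],"rotation":[0,0,-3],"grip":0},{"slide":[0,0,0],"rotation":[0,0,0],"grip":0}]'
python3 -m crank '[{"slide":[0,0,0],"rotation":[0,0,0],"grip":0}]'
python3 - <<'E'
from h import *
goto(.5,0,.2); polar(); measure('k'); save('wrist','w9')
E
```

```text
time_s: 14.3
tool_pos: [0.4939, 0.0277, 0.2013]
ee_rot: [0.318, 0.948, 0.0, 0.0]
force: [0.3, 0.8, 0.2]
width: 0.0001
time_s: 14.38
tool_pos: [0.4937, 0.028, 0.201]
ee_rot: [0.319, 0.948, -0.0, -0.0]
force: [0.1, 0.7, -0.2]
width: 0.0002
t 14.3833 pos [0.4937 0.028  0.201 ] yaw 142.78 tilt 0.02 F [ 0.09  0.75 -0.2 ] w 0.0002 q6 -1.1
slide needed (tool) [-0.0219 -0.0185  0.001 ] rotz None
tool polar r 0.0705 ang 132.71 yaw 142.78
top blue 631 mean [ 0.5584 -0.0565  0.1713] zmed 0.1714 zmax 0.1792
  rim circle [ 0.5415 -0.0226  0.0692]
top yel 10 mean [ 0.4397 -0.0028  0.2503] zmed 0.1727 zmax 0.5246
scene blue 1022 mean [ 0.5472 -0.0289  0.1742] zmed 0.1741 zmax 0.1843
  rim circle [ 0.5437 -0.0247  0.0684]
scene red 57 mean [0.479  0.0027 0.2212] zmed 0.2297 zmax 0.2346
  red top 39 [0.4793 0.0049 0.2307]
scene yel 31 mean [0.4525 0.0036 0.1896] zmed 0.1739 zmax 0.3456
```

View pics/w9.png

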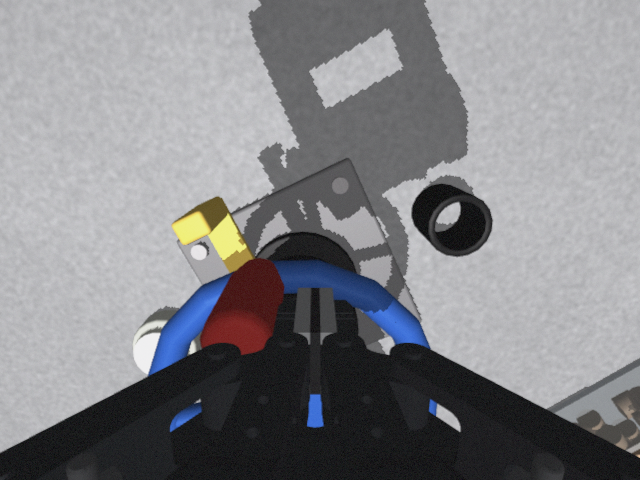

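View pics/scene_k.png

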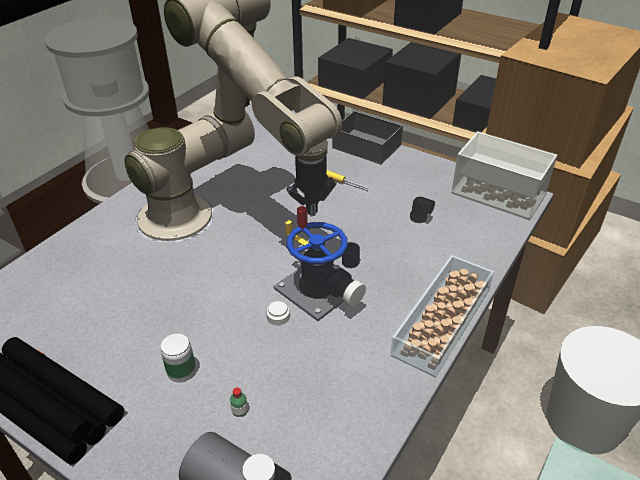

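The handle is about 12.5° short of the mark. Now small steps, stopping slightly short before I measure again.

```bash

python3 -m crank '[{"slide":[0.0006,-0.0048,0],"rotation":[0,0,-4],"grip":0},{"slide":[0.0006,-0.0048,0],"rotation":[0,0,-4],"grip":0},{"slide":[0.0003,-0.0024,0],"rotation":[0,0,-2],"grip":0},{"slide":[0,0,0],"rotation":[0,0,0],"grip":0},{"slide":[0,0,0],"rotation":[0,0,0],"grip":0}]'
cat >> h.py <<'E'
def redpix(im,box=None):
    hsv=cv2.cvtColor(im,cv2.COLOR_RGB2HSV).astype(int); m=((hsv[...,0]<8)|(hsv[...,0]>172))&(hsv[...,1]>140)&(hsv[...,2]>50)
    n,l,st,c=cv2.connectedComponentsWithStats(m.astype(np.uint8)); k=[i for i in range(1,n) if st[i,4]>15 and (box is None or (box[0]<c[i][0]<box[2] and box[1]<c[i][1]<box[3]))]
    return [(st[i].tolist(),c[i].round(2).tolist()) for i in k]
E
python3 - <<'E'
from h import *
goto(.5,0,.2); polar(); measure('l',('scene',))
for f in 'ak','l':pass
for f in ('scene0','scene_a','scene_k','scene_l'):
    print(f,redpix(cv2.imread(f'pics/{f}.png')[:,:,::-1].copy(),(260,180,360,260)))
E
```

```text
time_s: 14.95
tool_pos: [0.4856, 0.0193, 0.2007]
ee_rot: [0.234, 0.972, 0.0, -0.0]
force: [0.5, 0.6, -0.2]
width: 0.0003
t 14.95 pos [0.4856 0.0193 0.2007] yaw 152.96 tilt 0.04 F [ 0.51  0.57 -0.21] w 0.0003 q6 -1.3
slide needed (tool) [-0.0216 -0.0106  0.0006] rotz None
tool polar r 0.0705 ang 142.36 yaw 152.96
scene blue 1017 mean [ 0.5475 -0.0284  0.1741] zmed 0.1739 zmax 0.1857
  rim circle [ 0.5433 -0.0243  0.0686]
scene red 52 mean [ 0.4757 -0.0069  0.2231] zmed 0.2295 zmax 0.2342
  red top 38 [ 0.4751 -0.0056  0.2303]
scene yel 26 mean [ 4.496e-01 -2.000e-04  1.907e-01] zmed 0.174 zmax 0.3506
scene0 [([292, 209, 10, 6, 49], [296.59, 211.61])]
scene_a [([292, 209, 10, 6, 47], [296.72, 211.62])]
scene_k [([297, 206, 10, 23, 129], [301.09, 216.07])]
scene_l [([294, 208, 9, 23, 128], [297.88, 217.91])]
```

```bash
python3 - <<'E'
import cv2,numpy as np
A=[cv2.imread(f'pics/{f}.png') for f in ('scene0','scene_k','scene_l')]
cv2.imwrite('pics/cmp1.png',np.hstack([cv2.resize(a[195:260,275:325],None,fx=5,fy=5,interpolation=cv2.INTER_NEAREST) for a in A]))
for a in A:
    f=a.astype(float); red=np.clip((f[...,2]-np.maximum(f[...,0],f[...,1])),0,None)
    for r in (slice(206,212),slice(212,228)):
        w=(red[r,285:312]/(f[r,285:312].max(-1)+1)); w[w<.45]=0
        print(r,(w*np.arange(285,312)).sum()/w.sum(), w.sum())
    b=(red[195:240,285:312]>30); print(np.where(b.any(1))[0]+195)
E
```

```text
slice(206, 212, None) 296.7762599949327 17.402903525723808
slice(212, 228, None) 296.4323859796397 61.66537208279212
[208 209 210 211 212 213 214 215 216 217 218 219 220 221 222 223 224 225
 226 227 228 230 237]
slice(206, 212, None) 301.5757728669613 29.643772755929955
slice(212, 228, None) 301.5396351947939 66.89022718441095
[206 207 208 209 210 211 212 213 214 215 216 217 218 219 220 221 222 223
 224 225 226 227 228]
slice(206, 212, None) 297.9588453497325 18.601537944863434
slice(212, 228, None) 297.96271937569776 73.65750497300428
[208 209 210 211 212 213 214 215 216 217 218 219 220 221 222 223 224 225
 226 227 228 229 230 237]
```

View pics/cmp1.png

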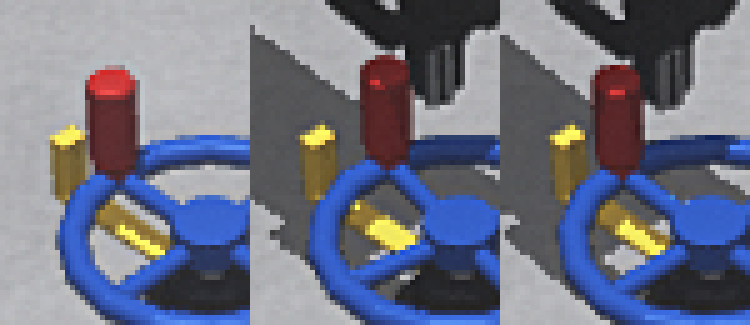

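The crops show the handle just short of its start column (297.96 now, 296.6 at the start), so about 3.3° remain. I'll nudge 2.3°, then check again.

```bash

python3 -m crank '[{"slide":[0.0002,-0.0014,0],"rotation":[0,0,-1.1],"grip":0},{"slide":[0.0002,-0.0014,0],"rotation":[0,0,-1.1],"grip":0},{"slide":[0,0,0],"rotation":[0,0,0],"grip":0},{"slide":[0,0,0],"rotation":[0,0,0],"grip":0}]'
cat >> h.py <<'E'
def cen(names):
    for n in names:
        f=cv2.imread(f'pics/{n}.png').astype(float); red=np.clip((f[...,2]-np.maximum(f[...,0],f[...,1])),0,None)
        r=slice(206,228); w=(red[r,285:312]/(f[r,285:312].max(-1)+1)); w[w<.45]=0
        print(n,((w*np.arange(285,312)).sum()/w.sum()).round(2))
E
python3 - <<'E'
from h import *
polar(); measure('m',('scene',)); save('scene','scene_m2'); cen(['scene0','scene_a','scene_k','scene_l','scene_m','scene_m2'])
E
```

```text
time_s: 15.33
tool_pos: [0.484, 0.0169, 0.2007]
ee_rot: [0.214, 0.977, 0.0, -0.0]
force: [-0.2, 4.0, -1.0]
width: -0.0001
tool polar r 0.0704 ang 144.74 yaw 155.28
scene blue 1025 mean [ 0.5473 -0.0279  0.174 ] zmed 0.1738 zmax 0.1838
  rim circle [ 0.5432 -0.0246  0.0686]
scene red 59 mean [ 0.4764 -0.0092  0.2232] zmed 0.2292 zmax 0.2349
  red top 39 [ 0.4758 -0.0086  0.2308]
scene yel 25 mean [0.4479 0.0026 0.1905] zmed 0.1723 zmax 0.3513
scene0 296.51
scene_a 296.52
scene_k 301.55
scene_l 297.96
scene_m 297.15
scene_m2 297.14
```

About 1–2° are left. I'll back off and re-take the wrist picture from the pose of the starting one (w1) to compare them accurately.

```bash

python3 -m crank '[{"slide":[0,0.008,0],"rotation":[0,0,0],"grip":0},{"slide":[0,0.01,0],"rotation":[0,0,0],"grip":0},{"slide":[0,0,-0.03],"rotation":[0,0,0],"grip":0},{"slide":[0,0,-0.03],"rotation":[0,0,0],"grip":0},{"slide":[0,0,-0.03],"rotation":[0,0,7],"grip":0},{"slide":[0,0,-0.02],"rotation":[0,0,7],"grip":0},{"slide":[0,0,0],"rotation":[0,0,7],"grip":0},{"slide":[0,0,0],"rotation":[0,0,7],"grip":0}]'
python3 -m crank '[{"slide":[0,0,0],"rotation":[0,0,7],"grip":0},{"slide":[0,0,0],"rotation":[0,0,7],"grip":0},{"slide":[0,0,0],"rotation":[0,0,7],"grip":0},{"slide":[0,0,0],"rotation":[0,0,7],"grip":0},{"slide":[0,0,0],"rotation":[0,0,7],"grip":0},{"slide":[0,0,0],"rotation":[0,0,7],"grip":0},{"slide":[0,0,0],"rotation":[0,0,7],"grip":0},{"slide":[0,0,0],"rotation":[0,0,7],"grip":0}]'
python3 -m crank '[{"slide":[0,0,0],"rotation":[0,0,7],"grip":0},{"slide":[0,0,0],"rotation":[0,0,7],"grip":0},{"slide":[0,0,0],"rotation":[0,0,7],"grip":0},{"slide":[0,0,0],"rotation":[0,0,7],"grip":0},{"slide":[0,0,0],"rotation":[0,0,7],"grip":0},{"slide":[0,0,0],"rotation":[0,0,7],"grip":0},{"slide":[0,0,0],"rotation":[0,0,7],"grip":0},{"slide":[0,0,0],"rotation":[0,0,7],"grip":0}]'
python3 -m crank '[{"slide":[0,0,0],"rotation":[0,0,7],"grip":0},{"slide":[0,0,0],"rotation":[0,0,7],"grip":0},{"slide":[0,0,0],"rotation":[0,0,7],"grip":0},{"slide":[0,0,0],"rotation":[0,0,7],"grip":0},{"slide":[0,0,0],"rotation":[0,0,7],"grip":0},{"slide":[0,0,0],"rotation":[0,0,3],"grip":0}]'
python3 - <<'E'
from h import *
goto(.4725,.0265,.3111,-23.03)
E
```

```text
time_s: 16.1
tool_pos: [0.4923, 0.0336, 0.3122]
ee_rot: [0.447, 0.895, 0.0, 0.002]
force: [-0.3, 0.9, -0.2]
width: 0.0001
time_s: 16.77
tool_pos: [0.492, 0.0336, 0.3109]
ee_rot: [0.814, 0.58, -0.0, 0.0]
force: [-0.3, 0.1, 0.6]
width: -0.0002
time_s: 17.43
tool_pos: [0.492, 0.0336, 0.3109]
ee_rot: [0.991, 0.13, 0.0, 0.0]
force: [-0.3, -0.6, 0.4]
width: -0.0001
time_s: 17.93
tool_pos: [0.492, 0.0336, 0.3109]
ee_rot: [0.98, -0.2, 0.0, 0.0]
force: [-0.0, 0.5, 0.1]
width: 0.0
t 17.9333 pos [0.492  0.0336 0.3109] yaw -23.06 tilt 0.04 F [-0.05  0.49  0.11] w 0.0 q6 1.8
slide needed (tool) [-0.0151  0.0142 -0.0002] rotz -0.03
```

```bash

python3 -m crank '[{"slide":[-0.0075,0.0071,0],"rotation":[0,0,0],"grip":0},{"slide":[-0.0076,0.0071,0],"rotation":[0,0,0],"grip":0},{"slide":[0,0,0],"rotation":[0,0,0],"grip":0},{"slide":[0,0,0],"rotation":[0,0,0],"grip":0}]'
python3 - <<'E'
from h import *
goto(.4725,.0265,.3111,-23.03)
save('wrist','w10'); save('scene','scene_n'); cen(['scene0','scene_m','scene_n'])
for n in ('w1','w10'):
    im=cv2.imread(f'pics/{n}.png')[:,:,::-1].copy()
    print(n,redpix(im))
    hsv=cv2.cvtColor(im,cv2.COLOR_RGB2HSV).astype(int); h,s,v=hsv[...,0],hsv[...,1],hsv[...,2]
    y=(h>20)&(h<35)&(s>150)&(v>180); y[:200]=0;y[270:]=0; yy,xx=np.where(y); print(' mark',xx.mean().round(2),yy.mean().round(2),y.sum())
    # bright cap
    r=((h<8)|(h>172))&(s>140)&(v>185); yy,xx=np.where(r); print(' cap',xx.mean().round(2),yy.mean().round(2),r.sum())
A=[cv2.imread(f'pics/{n}.png')[60:270,220:480] for n in('w1','w10')]
cv2.imwrite('pics/cmp2.png',np.hstack([cv2.resize(a,None,fx=1.5,fy=1.5) for a in A]))
E
```

```text
time_s: 18.27
tool_pos: [0.4725, 0.0261, 0.3111]
ee_rot: [0.98, -0.197, 0.0, 0.0]
force: [0.7, 0.0, -0.1]
width: -0.0004
t 18.2667 pos [0.4725 0.0261 0.3111] yaw -22.71 tilt 0.06 F [ 0.66  0.01 -0.09] w -0.0004 q6 1.77
slide needed (tool) [-0.0002 -0.0003  0.    ] rotz 0.32
scene0 296.51
scene_m 297.15
scene_n 297.01
w1 [([343, 189, 46, 52, 1746], [364.93, 214.49])]
 mark 362.08 245.0 25
 cap 368.64 220.51 805
w10 [([341, 189, 45, 53, 1738], [362.74, 215.47])]
 mark 358.76 246.24 21
 cap 366.46 221.55 806
```

View pics/cmp2.png

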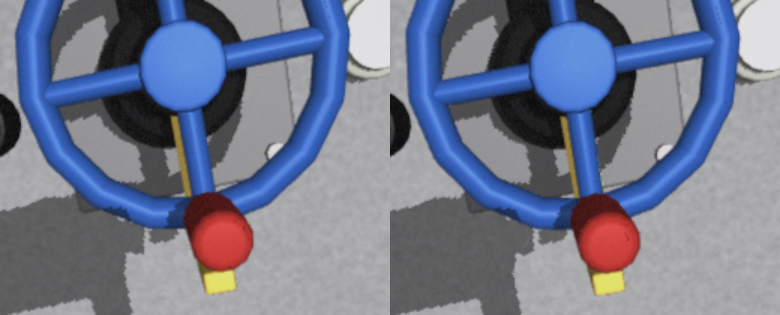

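```bash
cat >> h.py <<'E'
def wristview(n,T=None,V=None,K=None):
    # angles handle/spokes/mark about hub from wrist picture n with camera->world matrix V
    im=cv2.imread(f'pics/{n}.png')[:,:,::-1].copy()
    hsv=cv2.cvtColor(im,cv2.COLOR_RGB2HSV).astype(int); h,s,v=hsv[...,0],hsv[...,1],hsv[...,2]
    def up(m,z):
        yy,xx=np.where(m); q=np.linalg.inv(K)@np.stack([xx,yy,np.ones_like(xx)]); q=q*np.array([[1],[-1],[-1]])
        d=V[:3,:3]@q; o=V[:3,3]; t=(z-o[2])/d[2]; return (o[:,None]+d*t).T[:,:2]
    cap=up(((h<8)|(h>172))&(s>140)&(v>185),.228).mean(0)
    ym=(h>20)&(h<35)&(s>110)&(v>200); n_,l,st,c=cv2.connectedComponentsWithStats(ym.astype(np.uint8))
    k=max(range(1,n_),key=lambda i:st[i,4]*(200<c[i][1]<275 and 300<c[i][0]<420)); mark=up(l==k,.172).mean(0)
    hb=(h>100)&(h<130)&(s>110)&(v>90); hp=up(hb,.177); hp=hp[np.hypot(*(hp-HUB).T)<.03]
    hs=hp
    for _ in range(10):
        cc=(hs.max(0)+hs.min(0))/2; 
        break
    # hub top by hough
    g=cv2.cvtColor(im,cv2.COLOR_RGB2GRAY)
    yy=hb.astype(np.uint8)*255
    op=cv2.morphologyEx(yy,cv2.MORPH_OPEN,cv2.getStructuringElement(cv2.MORPH_ELLIPSE,(41,41)))
    hub=up(op>0,.177).mean(0)
    a=lambda p:np.degrees(np.arctan2(*(p-hub)[::-1]))%360
    print(n,'hub',hub.round(4),'cap',cap.round(4),'mark',mark.round(4),st[k].tolist(),'hubpx',(op>0).sum(),'ang cap',a(cap).round(2),'mark',a(mark).round(2),'diff',(a(cap)-a(mark)).round(2))
def handeye():
    s=manip.get_state(); T=np.eye(4);T[:3,:3]=R.from_quat(s['ee_rot']).as_matrix();T[:3,3]=s['tool_pos']
    c=manip.get_calibration('wrist'); Vi=np.linalg.inv(np.array(c['view'])); return T,Vi,np.array(c['camera_matrix'])
E
python3 - <<'E'
from h import *
T,Vi,K=handeye(); X=np.linalg.inv(T)@Vi
wristview('w10',V=Vi,K=K)
T1=np.eye(4); a=np.radians(-23.03)
T1[:3,:3]=np.array([[np.cos(a),np.sin(a),0],[np.sin(a),-np.cos(a),0],[0,0,-1]]); T1[:3,3]=[.4725,.0265,.3111]
wristview('w1',V=T1@X,K=K)
E
```

```text
w10 hub [ 0.5422 -0.0221] cap [ 0.4743 -0.0071] mark [ 0.4391 -0.0007] [356, 241, 20, 16, 253] hubpx 2770 ang cap 167.6 mark 168.28 diff -0.68
w1 hub [ 0.5421 -0.0222] cap [ 0.4739 -0.0082] mark [ 0.4389 -0.0008] [356, 241, 21, 15, 251] hubpx 2809 ang cap 168.38 mark 168.26 diff 0.12
```

From the same pose, the handle stands at 167.6° against 168.4° at the start, with the mark at 168.3° in both pictures. It is 0.8° (about 1 mm) short and has not passed the mark. Another nudge would risk overrunning by about as much, so I'll leave it and move well clear.

```bash

python3 -m crank '[{"slide":[0,0,-0.02],"rotation":[0,0,0],"grip":0},{"slide":[0,0,-0.02],"rotation":[0,0,0],"grip":0},{"slide":[0,0,-0.02],"rotation":[0,0,0],"grip":0},{"slide":[0,-0.025,-0.01],"rotation":[0,0,0],"grip":0},{"slide":[0,-0.025,0],"rotation":[0,0,0],"grip":0},{"slide":[0,-0.025,0],"rotation":[0,0,0],"grip":0},{"slide":[0,-0.025,0],"rotation":[0,0,0],"grip":0},{"slide":[0,0,0],"rotation":[0,0,0],"grip":0}]'
python3 -m crank '[{"slide":[0,0,0],"rotation":[0,0,0],"grip":0},{"slide":[0,0,0],"rotation":[0,0,0],"grip":0}]'
python3 - <<'E'
from h import *
goto(.5,.1,.4); o=measure('z'); cen(['scene0','scene_z'])
for l in ('coupling','union_nut','cement_can','test_bottle','elbow','screwdriver'):
    print(l,[(np.round(r['xyz'],4).tolist(),round(r['p'],2)) for r in manip.find_in(l,'scene')[:1]])
print(manip.get_state()['time_s'])
E
```

```text
time_s: 19.03
tool_pos: [0.5119, 0.1214, 0.38]
ee_rot: [0.981, -0.195, -0.0, -0.0]
force: [-0.5, -0.7, 0.2]
width: -0.0001
time_s: 19.2
tool_pos: [0.5109, 0.1179, 0.3806]
ee_rot: [0.98, -0.197, -0.0, 0.0]
force: [-0.7, -0.4, -0.1]
width: -0.0001
t 19.2 pos [0.5109 0.1179 0.3806] yaw -22.7 tilt 0.03 F [-0.67 -0.38 -0.15] w -0.0001 q6 1.97
slide needed (tool) [-0.0032  0.0208 -0.0194] rotz None
top blue 1470 mean [ 0.546  -0.0247  0.1716] zmed 0.1715 zmax 0.1812
  rim circle [ 0.5414 -0.0237  0.0685]
top red 92 mean [ 0.4739 -0.0086  0.2271] zmed 0.2273 zmax 0.2311
  red top 87 [ 0.474  -0.0084  0.2274]
top yel 29 mean [ 0.4396 -0.0026  0.1713] zmed 0.1718 zmax 0.1759
scene blue 1035 mean [ 0.5471 -0.0266  0.174 ] zmed 0.1738 zmax 0.1858
  rim circle [ 0.5434 -0.0244  0.0686]
scene red 54 mean [ 0.4743 -0.0097  0.2257] zmed 0.23 zmax 0.2344
  red top 42 [ 0.4756 -0.0088  0.2308]
scene yel 22 mean [ 0.4382 -0.0024  0.17  ] zmed 0.1729 zmax 0.1802
scene0 296.51
scene_z 297.0
coupling [([0.5708, 0.1022, 0.0395], 0.93)]
union_nut [([0.5263, -0.172, 0.027], 0.79)]
cement_can []
test_bottle [([0.6146, -0.4442, 0.0422], 0.73)]
elbow [([0.6481, 0.3827, 0.057], 0.61)]
screwdriver [([0.319, 0.4266, 0.0198], 0.46)]
19.6
```

View pics/scene_z.png

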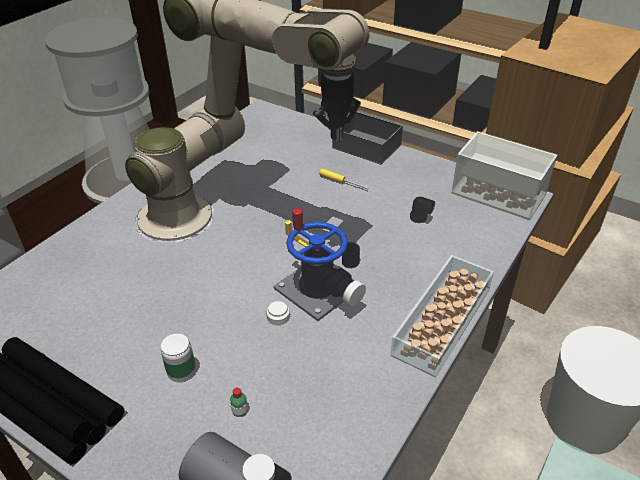

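The handle is back beside the yellow mark at (297,218)/(289,228), the arm is clear, and the loose items, including the can at (177,357), are where they were. All three cameras put the handle about 1 mm short of its start.

```bash
python3 -c "
from workcell import manip
print(manip.sign_off()); print(manip.get_state()['time_s'])"
```

```text
the job is handed in; nothing more can be done
None
the job is handed in; nothing more can be done
```

The hand wheel has gone one full turn anticlockwise, and the job was handed in at about 19.6 s of the 56 s allowed. I pushed the red handle with the outer face of a shut finger: first one finger, to about 211°. There I backed off, lifted clear and turned the tool, then finished with the back of the other finger.

- **Handle position:** it is about 0.8° (1 mm) short of its starting place and did not pass the mark. The wrist picture from the starting pose gave 0.8°, the top camera about 0.8° and the scene camera 0.7–1.4°. I left that gap because another nudge risked overrunning by about as much.
- **Forces:** the wrist force was about 6 N or less in every reading I took.
- **Loose items:** the detector put the coupling, nut, bottle, elbow and screwdriver within about 3 mm of where they started, within its error. It did not report the cement can in the last check, but the picture shows the can where it was.
- **Arm:** it ended clear of the valve, touching nothing.

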